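# Weigh two look-alike specimens and keep the solid one

### The job

Two printed metal tensile specimens look alike, but one is solid and the other is hollow inside. Set one flat on the middle of each pan of the balance, let go of both and see which side goes down and stays down; then lay that heavier specimen flat in the blue tray, well inside, and leave the lighter one lying on the middle of its pan. Set them down rather than dropping them, and do not disturb the other things on the bench.

Things in the scene. Friction and masses are not known exactly. Their poses are not given: they have to be found in the camera images.
- specimen_p: first dog-bone shaped metal tensile specimen, bare aluminium look, lying flat: 110 mm long, 28 mm thick; two heads 35 mm long and 40 mm wide, joined by a waist 24 mm wide and about 40 mm long, which is where to grip it. Origin at the centre of its underside, x along its length, z up. One of the two specimens is solid (about 0.3 kg), the other hollow (about 0.16 kg); which is which cannot be seen, only weighed.
- specimen_q: second specimen, same look, size and frame as the first.
- balance: see-saw balance standing fixed on the bench: grey base 110 x 200 x 15 mm with a steel fork, carrying a rocking beam with a flat pan at each end; 390 mm long over the pans. Origin at the centre of the base's underside; y along the beam towards the left pan, z up. The pivot is 70 mm above the bench; a thin red pointer stands on the middle of the beam, its top 136 mm above the bench.
- beam (a joint): tilt of the balance beam in rad: 0 level (empty, a weak spring centres it), positive when the left pan is down, +0.14 left pan fully down, -0.14 right pan fully down (a pan's centre then sits 18 mm lower or higher). One specimen alone tips it all the way to its side; with both on, it swings to the heavier side within about 2 s.
- pan_left (a point): left pan (the balance's +y end): flat plate 110 mm wide (across the beam) and 130 mm long (along the beam), white with a black rubber top, no rim; it is fixed to the beam and tilts with it. The point is the centre of the pan's top surface, 130 mm from the pivot, 88 mm above the bench when level; its y axis runs along the beam (towards the left pan), z up out of the pan.
- pan_right (a point): right pan (the balance's -y end): flat plate 110 mm wide (across the beam) and 130 mm long (along the beam), white with a black rubber top, no rim; it is fixed to the beam and tilts with it. The point is the centre of the pan's top surface, 130 mm from the pivot, 88 mm above the bench when level; its y axis runs along the beam (towards the left pan), z up out of the pan.
- tray: shallow blue plastic tray, fixed, 160 x 160 mm outside, walls 5 mm thick and 18 mm high, floor 5 mm thick. Origin at the centre of its underside, z up.
- wrench: bystander: steel wrench, 180 mm, lying; leave it alone.
- screwdriver: bystander: screwdriver, 190 mm, lying; leave it alone.
- bottle: bystander: upright white plastic bottle, 170 mm tall, 64 mm across; origin at its foot.
- mug: bystander: white mug, 90 mm tall, 80 mm across; origin at its foot.
- jaw: bystander: steel grip jaw block 60 x 50 x 44 mm with dark serrations on top; origin under its centre.
- roll: bystander: yellow roll of tape standing on its side face, 60 mm across, 50 mm tall; origin under its centre.

How it is judged:
On the way:
1. one specimen rests on each pan, both let go and the balance untouched, and the beam has come to rest fully down on one side ((((x of specimen_p in the frame of pan_left between -0.03 and 0.03 m and y of specimen_p in the frame of pan_left between -0.03 and 0.03 m and z of specimen_p in the frame of pan_left between -0.006 and 0.012 m) and (x of specimen_q in the frame of pan_right between -0.03 and 0.03 m and y of specimen_q in the frame of pan_right between -0.03 and 0.03 m and z of specimen_q in the frame of pan_right between -0.006 and 0.012 m)) or ((x of specimen_q in the frame of pan_left between -0.03 and 0.03 m and y of specimen_q in the frame of pan_left between -0.03 and 0.03 m and z of specimen_q in the frame of pan_left between -0.006 and 0.012 m) and (x of specimen_p in the frame of pan_right between -0.03 and 0.03 m and y of specimen_p in the frame of pan_right between -0.03 and 0.03 m and z of specimen_p in the frame of pan_right between -0.006 and 0.012 m))) and (value of joint beam above 0.11 rad or value of joint beam below -0.11 rad) and contact force between each of the arm, the fingers and specimen_p below 0.1 N and contact force between each of the arm, the fingers and specimen_q below 0.1 N and contact force between each of the arm, the fingers and balance below 0.1 N), for 0.5 s.
At the end, for the whole second after the job is handed in: One specimen, the heavier (it presses on the tray with over 2.2 N; solid about 2.9, hollow about 1.6), lies flat in the tray, centre within 60 mm of the tray's centre along each side; the other lies on a pan, centre within 30 mm of the pan's centre each way; both let go and at rest (((x of specimen_p in the frame of tray between -0.06 and 0.06 m and y of specimen_p in the frame of tray between -0.06 and 0.06 m and z of specimen_p in the frame of tray between 0 and 0.012 m and contact force between specimen_p and tray above 2.2 N and angle between specimen_p's own z axis and vertical below 0.1 rad and linear speed of specimen_p below 0.02 m/s and ((x of specimen_q in the frame of pan_left between -0.03 and 0.03 m and y of specimen_q in the frame of pan_left between -0.03 and 0.03 m and z of specimen_q in the frame of pan_left between -0.006 and 0.012 m) or (x of specimen_q in the frame of pan_right between -0.03 and 0.03 m and y of specimen_q in the frame of pan_right between -0.03 and 0.03 m and z of specimen_q in the frame of pan_right between -0.006 and 0.012 m)) and angle between specimen_q's own z axis and vertical below 0.25 rad and linear speed of specimen_q below 0.03 m/s) or (x of specimen_q in the frame of tray between -0.06 and 0.06 m and y of specimen_q in the frame of tray between -0.06 and 0.06 m and z of specimen_q in the frame of tray between 0 and 0.012 m and contact force between specimen_q and tray above 2.2 N and angle between specimen_q's own z axis and vertical below 0.1 rad and linear speed of specimen_q below 0.02 m/s and ((x of specimen_p in the frame of pan_left between -0.03 and 0.03 m and y of specimen_p in the frame of pan_left between -0.03 and 0.03 m and z of specimen_p in the frame of pan_left between -0.006 and 0.012 m) or (x of specimen_p in the frame of pan_right between -0.03 and 0.03 m and y of specimen_p in the frame of pan_right between -0.03 and 0.03 m and z of specimen_p in the frame of pan_right between -0.006 and 0.012 m)) and angle between specimen_p's own z axis and vertical below 0.25 rad and linear speed of specimen_p below 0.03 m/s))); the robot touches nothing.
It fails at once if a specimen is dropped: it falls free faster than 0.75 m/s (about 30 mm of fall) ((linear speed of specimen_p above 0.75 m/s and contact force between the fingers and specimen_p below 0.01 N) or (linear speed of specimen_q above 0.75 m/s and contact force between the fingers and specimen_q below 0.01 N)).
It fails at once if a bystander is pushed more than 30 mm from its place (distance of any of wrench, screwdriver, bottle, mug, jaw, roll from where it was at the start of the episode above 0.03 m).
It also fails if it takes over 72 s, if anything falls off the work surface, if the arm or the gripper's body presses on something with over 40 N, if the wrist force passes 120 N, or if a joint passes its speed limit or range.

### The arm

A 7-joint arm with a two-finger parallel gripper is mounted at the origin on the work surface. World frame = base frame: x ahead of the robot, y to its left, z up, the work surface at z = 0. Lengths are in m, angles in rad, forces in N, time in s.
With the tool pointing down it reaches from about 0.4 to 0.85 m from the base axis. Payload 4.5 kg.
Tool frame: the origin (TCP) lies on the centre line of the jaws, within the pads' length; the fingertips stand 8 mm ahead of it and the grasp point (between the pads) lies 11 mm behind it; z points along the fingers, x is the direction in which the jaws open and shut, and the axes are right-handed (so a half turn about z gives the same grasp; the last joint's range is limited). The gripper opens to 88 mm and grips with 3 to 60 N. Pads are 18 mm wide; open, the fingers measure 123 mm over their backs; the gripper's body (75 mm by 187 mm) begins 45 mm behind the grasp point.
Start: joints at [-1.183, 0.689, -0.195, 1.565, 0.157, 0.902, -0.215], TCP at [0.217, 0.586, 0.247] pointing down, gripper open.
Joint ranges: [-3.01, 3.01], [-0.46, 2.08], [-1.47, 1.51], [0.13, 2.56], [-1, 4.14], [0.04, 2.09], [-2.66, 2.66]. Speed limits (rad/s): [2.57, 2.57, 3.14, 3.14, 3.14, 3.14, 3.14].

### API

Orientations are given as a unit quaternion [x, y, z, w].
In Python, from plant import r gives the robot as it stands.
- The arm moves only by the shell command python3 -m pendant 'ROWS' [FORCE]. ROWS is JSON, a list of rows, each a list of 3 entries, a list of its own where there are three numbers: the turn, a rotation vector about the tool's x, y, z in rad, then the shift along the tool's x, y, z in m, then the opening, from 0 (shut) to 1 (fully open). In form: [[[wx, wy, wz], [tx, ty, tz], claw], ...]. A call has 1 to 10 rows; each row is the pose to reach, as a shift and turn from the pose commanded when the call began, along the tool's axes at that moment; what a row does not reach only later rows make up. A row lasts 1/10 s, in which the tool goes at most 50 mm and 8.59 degrees, less where a joint would pass 70% of its speed; a pose out of reach is approached as far as the arm can. A call with a gripper value outside its range is refused whole. The fingers move at their own pace and stop on an object; FORCE is the grip in N (left out, the last holds). Time passes only in rows, so rows that repeat a pose let the fingers close. It gives the time, the measured TCP pose, the force and the opening at its end, in the units of the state.
- r.get_state(): the state, without advancing time (a new reading comes with each control period).
- r.snapshot(name): name is "scene" or "top" or "wrist"; returns a dict with "image" (384x512x3 uint8, red, green, blue), "mtx" (3x3 intrinsics, pixels), "R" (3x3) and "t" (3): a world point X has camera coordinates R X + t; the wrist camera has in their place "T_tool_cam" (4x4, takes a point from camera to tool coordinates, whose origin is the TCP and whose axes are the tool frame's). Camera axes: x right, y down, z forward; pixel columns grow to the right and rows downward; lengths in m; the calibration is good to about 2 mm. A picture is of the moment at which its call begins: read the wrist's pose just before it. There is no depth.
- r.finish_job(): hands the job in, once; it reports no verdict.
The state is a dict: "clock": time; "q": joint angles; "qd": joint speeds; "joint_torque": joint torques, N m; "tool_pos": TCP position; "eef_rot": TCP orientation; "contact_force": force on the tool from outside, world axes, zero at the start; "moment": the same for the moment, N m; "opening": opening from 0.0 (shut) to 1.0 (fully open).
Only numpy, scipy, OpenCV 4.12 (cv2) and the standard library are available. Lean on these libraries where they do the work, as an engineer would, in place of code of your own. Each camera call takes 0.05 s, during which the arm holds its last target. There are 200 camera calls.

## Working session

There is one attempt and no reset: what is moved stays moved. The work goes in short steps, Python scripts to look and compute and a shell command to move; the robot and the scene stay as the last step left them, time stands still between calls to the robot, and variables do not carry over. Pictures are saved under pics/ and viewed, about 8 in all and at most 12, crops included, and the job is handed in when it is done.

```bash
mkdir -p pics; ls
python3 - <<'E'
from plant import r
import cv2,json,numpy as np
s=r.get_state();print({k:np.round(v,3).tolist() for k,v in s.items()})
for n in("top","scene"):
    d=r.snapshot(n);cv2.imwrite(f"pics/{n}0.png",d["image"][:,:,::-1])
    print(n,np.round(d["mtx"],1).tolist(),np.round(d["R"],4).tolist(),np.round(d["t"],4).tolist())
    json.dump({k:np.array(d[k]).tolist() for k in("mtx","R","t")},open(n+".json","w"))
E
```

```text
pics
{'clock': 0.0, 'q': [-1.183, 0.69, -0.195, 1.566, 0.157, 0.903, -0.215], 'qd': [0.001, 0.002, 0.001, -0.001, 0.001, 0.001, 0.003], 'joint_torque': [-0.0, -52.755, -1.267, -15.342, -0.053, 0.006, 0.0], 'tool_pos': [0.216, 0.586, 0.246], 'eef_rot': [0.82, 0.572, -0.001, 0.001], 'contact_force': [0.734, -0.638, -0.409], 'moment': [0.017, -0.007, -0.013], 'opening': 0.999}
top [[369.5, 0.0, 250.7], [0.0, 369.5, 198.0], [0.0, 0.0, 1.0]] [[-0.0091, -0.9998, 0.0199], [-0.9946, 0.007, -0.1036], [0.1034, -0.0207, -0.9944]] [-0.0183, 0.5331, 1.0359]
scene [[447.8, 0.0, 254.9], [0.0, 447.8, 193.6], [0.0, 0.0, 1.0]] [[-0.2897, 0.9571, -0.0006], [0.782, 0.2363, -0.5768], [-0.5519, -0.1676, -0.8169]] [0.1606, -0.3749, 1.7004]
```

View pics/top0.png

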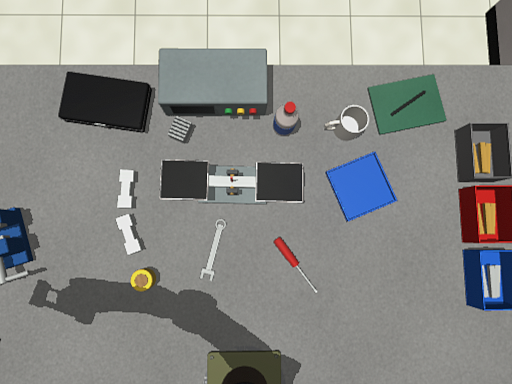

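View pics/scene0.png

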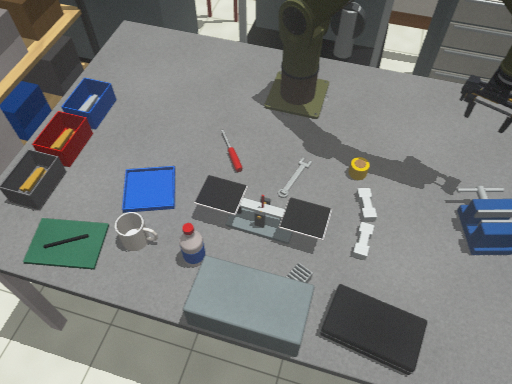

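The top view shows specimens at about (126,188) and (129,234), pans at (185,180) left and (279,182) right, and the tray at (361,186). The roll is at (142,280), the wrench at (213,250) and the jaw at (180,128). Next I'll segment these and project them.

```bash
cat > h.py <<'E'
import cv2,json,numpy as np
from scipy.spatial.transform import Rotation as Ro
from plant import r
def unproj(d,uv,z):
    K,R,t=(np.array(d[k]) for k in("mtx","R","t"))
    ray=R.T@np.linalg.solve(K,[uv[0],uv[1],1.]);c=-R.T@t
    return c+ray*(z-c[2])/ray[2]
def blobs(mask,box,amin):
    x0,y0,x1,y1=box;m=np.zeros_like(mask);m[y0:y1,x0:x1]=mask[y0:y1,x0:x1]
    cs,_=cv2.findContours(m,cv2.RETR_EXTERNAL,cv2.CHAIN_APPROX_NONE)
    return [c for c in cs if cv2.contourArea(c)>amin]
def rel(target,yaw=None):
    """shift in tool axes to world target (TCP, tool down); turn about tool z to put tool x at world yaw (mod pi)"""
    s=r.get_state();R=Ro.from_quat(s["eef_rot"]);M=R.as_matrix()
    sh=M.T@(np.array(target)-s["tool_pos"]); x=M[:,0];cy=np.arctan2(x[1],x[0])
    out=[np.round(sh,4).tolist(),"tool x yaw",round(cy,3)]
    if yaw is not None:
        dy=(yaw-cy+np.pi/2)%np.pi-np.pi/2
        Rt=Ro.from_rotvec([0,0,dy])*Ro.from_euler('z',cy)*Ro.from_euler('x',np.pi)
        out+=["rotvec",np.round((R.inv()*Rt).as_rotvec(),3).tolist()]
    print(*out,"t",round(s["clock"],2),"q7",round(s["q"][6],2))
E
python3 - <<'E'
from h import *
d=json.load(open("top.json"));im=cv2.imread("pics/top0.png");hsv=cv2.cvtColor(im,cv2.COLOR_BGR2HSV)
def show(n,cs,z):
    for c in cs:
        rc=cv2.minAreaRect(c);P=np.array([unproj(d,p,z)[:2] for p in cv2.boxPoints(rc)])
        ctr=P.mean(0);e=[P[1]-P[0],P[2]-P[1]];L=max(e,key=np.linalg.norm)
        print(n,np.round(ctr,3),"size",[round(float(np.linalg.norm(v)),3) for v in e],"long yaw",round(float(np.arctan2(L[1],L[0])),3))
w=((hsv[...,2]>150)&(hsv[...,1]<50)).astype(np.uint8)
show("spec",blobs(w,(100,150,155,265),100),.024)
b=((hsv[...,0]>105)&(hsv[...,0]<130)&(hsv[...,1]>150)).astype(np.uint8)
show("tray",blobs(b,(315,140,410,230),500),.016)
k=(hsv[...,2]<60).astype(np.uint8)
show("pan",blobs(k,(150,150,315,210),500),.088)
for n,uv,z in(("roll",(142,280),.05),("jaw",(180,128),.044),("bottle",(286,119),.1),("wrench",(220,222),.01),("wrench2",(208,277),.01),("mug",(352,120),.09),("box",(265,110),.1),("sdr",(280,242),.02)):print(n,np.round(unproj(d,uv,z),3))
E
```

```text
spec [0.433 0.328] size [0.04, 0.111] long yaw -2.801
spec [0.565 0.339] size [0.112, 0.04] long yaw -0.045
tray [ 0.569 -0.347] size [0.163, 0.162] long yaw -1.165
pan [ 0.571 -0.1  ] size [0.1, 0.121] long yaw -1.609
pan [0.58 0.16] size [0.101, 0.122] long yaw -1.601
roll [0.307 0.278 0.05 ]
jaw [0.735 0.18  0.044]
bottle [ 0.743 -0.12   0.1  ]
wrench [0.465 0.067 0.01 ]
wrench2 [0.309 0.101 0.01 ]
mug [ 0.743 -0.305  0.09 ]
box [ 0.769 -0.063  0.1  ]
sdr [ 0.406 -0.106  0.02 ]
```

```bash
python3 -c "
from h import *
rel([.565,.339,.15],1.526)"
```

```text
[-0.1106, 0.4125, 0.0962] tool x yaw 1.217 rotvec [-0.0, 0.002, -0.309] t 0.1 q7 -0.22
```

```bash
python3 -m pendant '[[[0,0,-0.309],[-0.111,0.4125,0.096],1],[[0,0,-0.309],[-0.111,0.4125,0.096],1],[[0,0,-0.309],[-0.111,0.4125,0.096],1],[[0,0,-0.309],[-0.111,0.4125,0.096],1],[[0,0,-0.309],[-0.111,0.4125,0.096],1],[[0,0,-0.309],[-0.111,0.4125,0.096],1],[[0,0,-0.309],[-0.111,0.4125,0.096],1],[[0,0,-0.309],[-0.111,0.4125,0.096],1],[[0,0,-0.309],[-0.111,0.4125,0.096],1],[[0,0,-0.309],[-0.111,0.4125,0.096],1]]' 30; python3 -m pendant '[[[0,0,0],[0,0,0],1],[[0,0,0],[0,0,0],1],[[0,0,0],[0,0,0],1]]'
python3 - <<'E'
from h import *
rel([.565,.339,.15],1.526)
s=r.get_state();d=r.snapshot("wrist");cv2.imwrite("pics/w1.png",d["image"][:,:,::-1])
M=Ro.from_quat(s["eef_rot"]).as_matrix();T=np.array(d["T_tool_cam"]);print(np.round(T,3).tolist())
Rwc=M@T[:3,:3];c=M@T[:3,3]+s["tool_pos"]
json.dump(dict(mtx=np.array(d["mtx"]).tolist(),R=Rwc.T.tolist(),t=(-Rwc.T@c).tolist()),open("w1.json","w"))
E
```

```text
clock: 1.1
tool_pos: [0.5704, 0.3314, 0.1484]
eef_rot: [0.726, 0.687, -0.002, 0.003]
contact_force: [-0.1, -1.7, -0.5]
opening: 0.998
clock: 1.4
tool_pos: [0.5635, 0.3412, 0.1511]
eef_rot: [0.722, 0.692, 0.0, -0.001]
contact_force: [0.2, -1.2, -0.4]
opening: 1.002
[-0.0022, 0.0016, 0.0011] tool x yaw 1.529 rotvec [-0.001, -0.001, 0.003] t 1.4 q7 0.64
[[1.0, -0.0, -0.001, 0.0], [0.001, 0.957, 0.289, -0.073], [0.001, -0.289, 0.957, -0.137], [0.0, 0.0, 0.0, 1.0]]
```

View pics/w1.png

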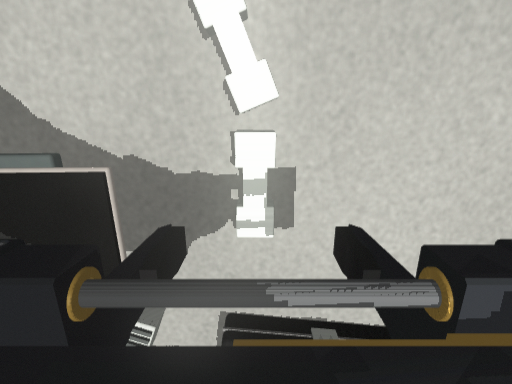

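The wrist view shows the first specimen at column 255, rows 131–237, centred between the fingers (about 180–340). The second specimen is at the top, around (237,50).

Run:
```python
from h import *
d=json.load(open("w1.json"))
for uv in((255,131),(255,236)):print(np.round(unproj(d,uv,.028),4),np.round(unproj(d,uv,.0),4))
P=np.array([[.565+a,.339-.045*a+b,.028] for a in(-.055,.055) for b in(-.02,.02)])
K,R,t=(np.array(d[k]) for k in("mtx","R","t"));c=(K@(R@P.T+t[:,None]));print(np.round(c[:2]/c[2],0).T.tolist())
```

```text
[0.5104 0.3392 0.028 ] [0.5125 0.3386 0.    ]
[0.6184 0.3341 0.028 ] [0.6322 0.333  0.    ]
[[236.0, 131.0], [279.0, 130.0], [238.0, 238.0], [276.0, 237.0]]
```

The prediction matches the image to about 2 mm, so I'll descend to TCP z = 0.013 and grip.

```bash
python3 -m pendant '[[[0,0,0],[-0.001,0,0.05],1],[[0,0,0],[-0.001,0,0.09],1],[[0,0,0],[-0.001,0,0.12],1],[[0,0,0],[-0.001,0,0.138],1],[[0,0,0],[-0.001,0,0.138],1],[[0,0,0],[-0.001,0,0.138],1]]' && python3 -m pendant '[[[0,0,0],[0,0,0],0],[[0,0,0],[0,0,0],0],[[0,0,0],[0,0,0],0],[[0,0,0],[0,0,0],0],[[0,0,0],[0,0,0],0],[[0,0,0],[0,0,0],0],[[0,0,0],[0,0,0],0],[[0,0,0],[0,0,0],0]]' 40; python3 -c "
from h import *
rel([.58,.16,.2],-.034)"
```

```text
clock: 2.05
tool_pos: [0.5653, 0.3392, 0.0138]
eef_rot: [0.723, 0.691, 0.001, -0.0]
contact_force: [0.1, 0.7, 0.3]
opening: 1.0
clock: 2.85
tool_pos: [0.565, 0.3382, 0.0127]
eef_rot: [0.723, 0.691, -0.0, 0.0]
contact_force: [-1.0, -1.5, 0.4]
opening: 0.296
[-0.1773, 0.023, -0.1873] tool x yaw 1.526 rotvec [0.0, 0.0, 1.56] t 2.85 q7 0.58
```

```bash
python3 -m pendant '[[[0,0,0],[0,0,-0.03],0],[[0,0,0],[0,0,-0.08],0],[[0,0,0.1],[0,0,-0.13],0],[[0,0,0.25],[0,0.005,-0.187],0],[[0,0,0.4],[-0.04,0.01,-0.187],0],[[0,0,0.55],[-0.08,0.015,-0.187],0],[[0,0,0.7],[-0.12,0.02,-0.187],0],[[0,0,0.85],[-0.16,0.023,-0.187],0],[[0,0,1.0],[-0.177,0.023,-0.187],0],[[0,0,1.15],[-0.177,0.023,-0.187],0]]'; python3 -c "
from h import *
rel([.58,.16,.2],-.034)"
```

```text
clock: 3.85
tool_pos: [0.5799, 0.155, 0.1995]
eef_rot: [0.984, 0.181, -0.001, 0.002]
contact_force: [0.6, -0.3, -1.3]
opening: 0.272
[0.0018, -0.0046, -0.0005] tool x yaw 0.363 rotvec [0.003, 0.002, 0.397] t 3.85 q7 0.0
```

```bash
python3 -m pendant '[[[0,0,0.15],[0.002,-0.005,0],0],[[0,0,0.3],[0.002,-0.005,0],0],[[0,0,0.397],[0.002,-0.005,0],0],[[0,0,0.397],[0.002,-0.005,0],0],[[0,0,0.397],[0.002,-0.005,0],0]]'
python3 - <<'E'
from h import *
rel([.58,.163,.083],-.034)
d=r.snapshot("scene");im=d["image"][130:280,150:400,::-1];cv2.imwrite("pics/s1.png",cv2.resize(im,None,fx=3,fy=3))
E
```

```text
clock: 4.35
tool_pos: [0.5797, 0.1659, 0.1995]
eef_rot: [1.0, -0.009, -0.0, 0.0]
contact_force: [0.5, -0.7, -1.4]
opening: 0.27
[0.0004, 0.0028, 0.1165] tool x yaw -0.018 rotvec [0.0, 0.001, 0.016] t 4.35 q7 -0.29
```

View pics/s1.png

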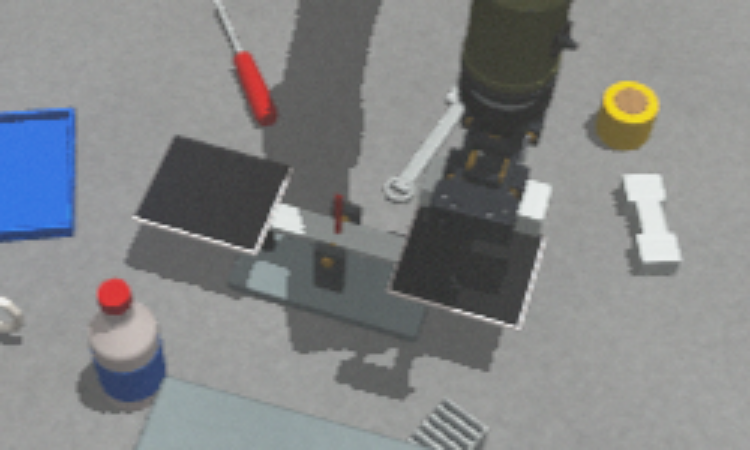

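The scene crop shows the gripper holding the specimen above the left pan, at about (485,220) in the crop. I'll lower it with an 8° tilt to match the pan when it is fully down.

```bash
python3 -m pendant '[[[-0.07,0,0.016],[0,0.003,0.04],0],[[-0.14,0,0.016],[0,0.003,0.07],0],[[-0.14,0,0.016],[0,0.003,0.085],0],[[-0.14,0,0.016],[0,0.003,0.095],0],[[-0.14,0,0.016],[0,0.003,0.103],0],[[-0.14,0,0.016],[0,0.003,0.11],0],[[-0.14,0,0.016],[0,0.003,0.1145],0],[[-0.14,0,0.016],[0,0.003,0.1145],0],[[-0.14,0,0.016],[0,0.003,0.1145],0]]'; python3 -c "
from h import *
rel([.58,.163,.083],-.034)
d=r.snapshot('scene');im=d['image'][130:280,150:400,::-1];cv2.imwrite('pics/s2.png',cv2.resize(im,None,fx=3,fy=3))"
```

```text
clock: 5.3
tool_pos: [0.5805, 0.1625, 0.0858]
eef_rot: [0.997, -0.019, -0.0, 0.07]
contact_force: [0.3, 0.5, -2.0]
opening: 0.27
[-0.0005, -0.0008, 0.0027] tool x yaw -0.038 rotvec [0.139, -0.002, -0.004] t 5.3 q7 -0.41
```

View pics/s2.png

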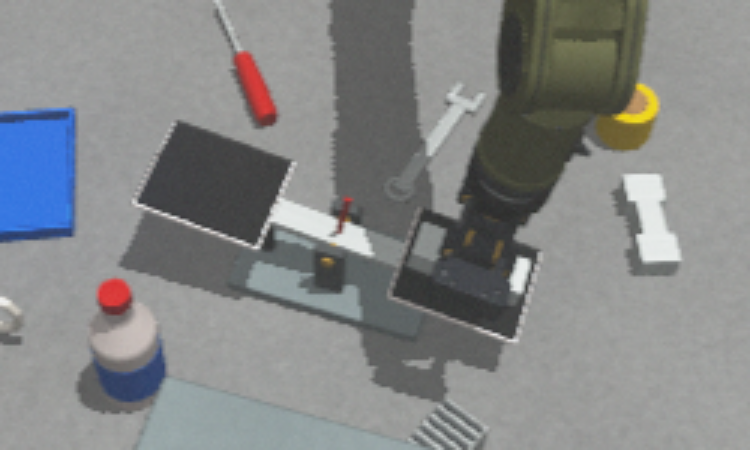

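The beam has tipped and the left pan is down with the specimen on it. I'll seat it another 2 mm, open, and back off along the tool axis.

```bash
python3 -m pendant '[[[0,0,0],[0,0,0.0015],0],[[0,0,0],[0,0,0.0025],0],[[0,0,0],[0,0,0.0025],0.4],[[0,0,0],[0,0,0.0025],0.7],[[0,0,0],[0,0,0.0025],0.9],[[0,0,0],[0,0,0.0025],0.9],[[0,0,0],[0,0,0.0025],0.9],[[0,0,0],[0,0,-0.02],0.9],[[0,0,0],[0,0,-0.06],1],[[0,0,0],[0,0,-0.11],1]]'; python3 -c "
from h import *
rel([.433,.328,.15],1.911)"
```

```text
clock: 6.35
tool_pos: [0.579, 0.1776, 0.1937]
eef_rot: [0.997, -0.019, -0.003, 0.071]
contact_force: [1.0, 0.6, -0.9]
opening: 0.968
[-0.1514, -0.1496, 0.0232] tool x yaw -0.037 rotvec [0.127, -0.082, 1.191] t 6.35 q7 -0.42
```

```bash
python3 -m pendant '[[[0.127,-0.082,1.191],[-0.1514,-0.1496,0.023],1],[[0.127,-0.082,1.191],[-0.1514,-0.1496,0.023],1],[[0.127,-0.082,1.191],[-0.1514,-0.1496,0.023],1],[[0.127,-0.082,1.191],[-0.1514,-0.1496,0.023],1],[[0.127,-0.082,1.191],[-0.1514,-0.1496,0.023],1],[[0.127,-0.082,1.191],[-0.1514,-0.1496,0.023],1],[[0.127,-0.082,1.191],[-0.1514,-0.1496,0.023],1],[[0.127,-0.082,1.191],[-0.1514,-0.1496,0.023],1],[[0.127,-0.082,1.191],[-0.1514,-0.1496,0.023],1],[[0.127,-0.082,1.191],[-0.1514,-0.1496,0.023],1]]'; python3 -m pendant '[[[0,0,0],[0,0,0],1],[[0,0,0],[0,0,0],1],[[0,0,0],[0,0,0],1]]'; python3 -c "
from h import *
rel([.433,.328,.013],1.911)
d=r.snapshot('wrist');w=d['image'];t=r.snapshot('top')['image'][130:300,90:330];im=np.vstack([w,cv2.resize(t,(512,362))])[:,:,::-1]
cv2.imwrite('pics/w2.png',cv2.resize(im,None,fx=.8,fy=.8))"
```

```text
clock: 7.35
tool_pos: [0.4345, 0.3287, 0.1503]
eef_rot: [0.818, -0.575, 0.001, -0.002]
contact_force: [-0.2, -0.0, 0.3]
opening: 1.001
clock: 7.65
tool_pos: [0.4346, 0.3287, 0.1503]
eef_rot: [0.817, -0.576, 0.001, -0.002]
contact_force: [0.4, 0.2, -0.2]
opening: 1.001
[0.0002, 0.0025, 0.1373] tool x yaw -1.229 rotvec [-0.005, 0.001, 0.002] t 7.65 q7 -1.41
```

View pics/w2.png

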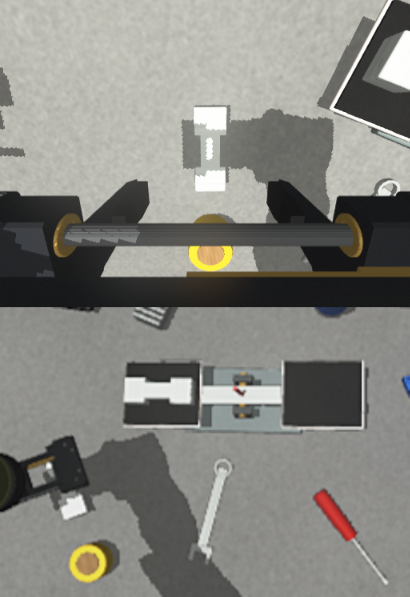

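The specimen sits centred on the left pan, with the pan down (cols 134–192 against 125–201 for the pan). The wrist view has the second specimen centred between the fingers, with the roll well clear. I'll grip it.

```bash
python3 -m pendant '[[[0,0,0],[0,0.0025,0.05],1],[[0,0,0],[0,0.0025,0.09],1],[[0,0,0],[0,0.0025,0.12],1],[[0,0,0],[0,0.0025,0.137],1],[[0,0,0],[0,0.0025,0.137],1],[[0,0,0],[0,0.0025,0.137],1]]' && python3 -m pendant '[[[0,0,0],[0,0,0],0],[[0,0,0],[0,0,0],0],[[0,0,0],[0,0,0],0],[[0,0,0],[0,0,0],0],[[0,0,0],[0,0,0],0],[[0,0,0],[0,0,0],0],[[0,0,0],[0,0,0],0],[[0,0,0],[0,0,0],0],[[0,0,0],[0,0,0],0]]' 40; python3 -c "
from h import *
rel([.433,.328,.22],-1.23)
rel([.571,-.098,.22],-.034)"
```

```text
clock: 8.35
tool_pos: [0.4331, 0.328, 0.0136]
eef_rot: [0.817, -0.577, 0.001, -0.002]
contact_force: [0.4, -0.6, -0.0]
opening: 1.001
clock: 9.25
tool_pos: [0.433, 0.3274, 0.0133]
eef_rot: [0.817, -0.577, 0.002, -0.002]
contact_force: [-0.4, -1.5, 0.8]
opening: 0.267
[-0.0005, -0.0012, -0.2067] tool x yaw -1.23 rotvec [-0.005, -0.0, -0.0] t 9.25 q7 -1.3
[0.4471, 0.011, -0.2067] tool x yaw -1.23 rotvec [-0.004, -0.003, -1.196] t 9.25 q7 -1.3
```

```bash
python3 -m pendant '[[[0,0,0],[0,0,-0.03],0],[[0,0,0],[0,0,-0.08],0],[[0,0,-0.05],[0,0,-0.13],0],[[0,0,-0.15],[0.02,0,-0.18],0],[[0,0,-0.3],[0.06,0,-0.2067],0],[[0,0,-0.45],[0.105,0,-0.2067],0],[[0,0,-0.6],[0.15,0.005,-0.2067],0],[[0,0,-0.75],[0.195,0.005,-0.2067],0],[[0,0,-0.9],[0.24,0.01,-0.2067],0],[[0,0,-1.05],[0.285,0.011,-0.2067],0]]'; python3 -c "
from h import *
print(r.get_state()['contact_force'])
rel([.571,-.098,.22],-.034)"
```

```text
clock: 10.25
tool_pos: [0.516, 0.0536, 0.2194]
eef_rot: [0.996, -0.087, 0.001, -0.001]
contact_force: [0.5, 0.0, -3.2]
opening: 0.271
[ 0.52393973  0.03596746 -3.15145673]
[0.0804, 0.1398, -0.0008] tool x yaw -0.173 rotvec [-0.002, -0.002, -0.139] t 10.25 q7 -0.23
```

The wrist force reads about 3.2 N, so this one should be the solid specimen, though the balance will decide. Next I'll line it up over the right pan.

```bash
python3 -m pendant '[[[0,0,-0.139],[0.03,0.045,0],0],[[0,0,-0.139],[0.06,0.09,0],0],[[0,0,-0.139],[0.08,0.14,0],0],[[0,0,-0.139],[0.08,0.14,0],0],[[0,0,-0.139],[0.08,0.14,0],0],[[0,0,-0.139],[0.08,0.14,0],0]]'; python3 -c "
from h import *
rel([.571,-.094,.124],-.034)
rel([.571,-.098,.101],-.034)
rel([.571,-.103,.083],-.034)"
```

```text
clock: 10.85
tool_pos: [0.5697, -0.095, 0.2191]
eef_rot: [1.0, -0.02, 0.001, -0.002]
contact_force: [-0.5, 1.1, -2.7]
opening: 0.267
[0.001, -0.0006, 0.0951] tool x yaw -0.04 rotvec [-0.004, -0.002, -0.006] t 10.85 q7 0.11
[0.0011, 0.0035, 0.1181] tool x yaw -0.04 rotvec [-0.004, -0.002, -0.006] t 10.85 q7 0.11
[0.0013, 0.0085, 0.1361] tool x yaw -0.04 rotvec [-0.004, -0.002, -0.006] t 10.85 q7 0.11
```

```bash
python3 -m pendant '[[[-0.07,0,0],[0.001,0,0.045],0],[[-0.14,0,0],[0.001,0,0.085],0],[[-0.14,0,0],[0.001,0,0.095],0],[[-0.14,0,0],[0.001,0,0.099],0],[[-0.1,0,0],[0.001,0.001,0.106],0],[[-0.05,0,0],[0.001,0.002,0.112],0],[[0,0,0],[0.001,0.0035,0.118],0],[[0.05,0,0],[0.001,0.005,0.1245],0],[[0.1,0,0],[0.001,0.007,0.131],0],[[0.14,0,0],[0.001,0.0085,0.136],0]]';python3 -m pendant '[[[0,0,0],[0,0,0.001],0],[[0,0,0],[0,0,0.001],0],[[0,0,0],[0,0,0.001],0]]'; python3 -c "
from h import *
rel([.571,-.103,.083],-.034)
d=r.snapshot('scene');im=d['image'][130:280,150:400,::-1];cv2.imwrite('pics/s3.png',cv2.resize(im,None,fx=3,fy=3))"
```

```text
clock: 11.85
tool_pos: [0.5733, -0.1072, 0.0862]
eef_rot: [0.997, -0.021, 0.006, -0.072]
contact_force: [0.3, 0.3, -1.7]
opening: 0.27
clock: 12.15
tool_pos: [0.5725, -0.105, 0.0839]
eef_rot: [0.997, -0.02, 0.005, -0.071]
contact_force: [0.8, -0.5, -1.8]
opening: 0.265
[-0.0016, -0.0018, 0.0012] tool x yaw -0.041 rotvec [-0.141, -0.007, -0.006] t 12.15 q7 0.21
```

View pics/s3.png

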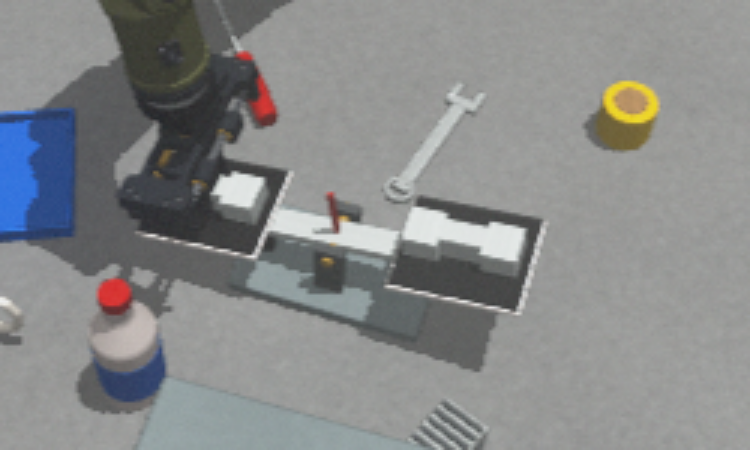

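The beam is now tilted right-side down, with the left specimen still in place at about (465,240) in the crop. I'll release, back off, wait and look.

```bash
python3 -m pendant '[[[0,0,0],[0,0,0.001],0.4],[[0,0,0],[0,0,0.001],0.7],[[0,0,0],[0,0,0.001],0.9],[[0,0,0],[0,0,0.001],0.9],[[0,0,0],[0,0,0.001],0.9],[[0,0,0],[0,0,-0.02],0.9],[[0,0,0],[0,0,-0.06],1],[[0,0,0],[0,0,-0.1],1],[[0,0,0],[0,0,-0.1],1],[[0,0,0],[0,0,-0.1],1]]'; for i in 1 2 ; do python3 -m pendant '[[[0,0,0],[0,0,0],1],[[0,0,0],[0,0,0],1],[[0,0,0],[0,0,0],1],[[0,0,0],[0,0,0],1],[[0,0,0],[0,0,0],1],[[0,0,0],[0,0,0],1],[[0,0,0],[0,0,0],1],[[0,0,0],[0,0,0],1],[[0,0,0],[0,0,0],1],[[0,0,0],[0,0,0],1]]' ; done; python3 -c "
from h import *
a=r.snapshot('scene')['image'][130:280,150:400]
s=r.get_state();d=r.snapshot('wrist')
M=Ro.from_quat(s['eef_rot']).as_matrix();T=np.array(d['T_tool_cam'])
Rwc=M@T[:3,:3];c=M@T[:3,3]+s['tool_pos']
D=dict(mtx=np.array(d['mtx']),R=Rwc.T,t=-Rwc.T@c);json.dump({k:v.tolist() for k,v in D.items()},open('w3.json','w'))
cv2.imwrite('pics/s4.png',np.vstack([cv2.resize(a,(400,240)),cv2.resize(d['image'],(400,300))])[:,:,::-1])
rel([.571,-.103,.083])"
```

```text
clock: 13.2
tool_pos: [0.5711, -0.1192, 0.1824]
eef_rot: [0.997, -0.02, 0.005, -0.071]
contact_force: [0.5, -1.1, -0.5]
opening: 0.998
clock: 14.2
tool_pos: [0.5708, -0.119, 0.1817]
eef_rot: [0.997, -0.02, 0.004, -0.071]
contact_force: [-0.3, -0.7, 0.2]
opening: 1.004
clock: 15.2
tool_pos: [0.5707, -0.119, 0.1817]
eef_rot: [0.997, -0.02, 0.004, -0.071]
contact_force: [0.3, 0.3, 0.7]
opening: 0.995
[-0.0008, -0.0018, 0.0999] tool x yaw -0.041 t 15.3 q7 0.21
```

View pics/s4.png

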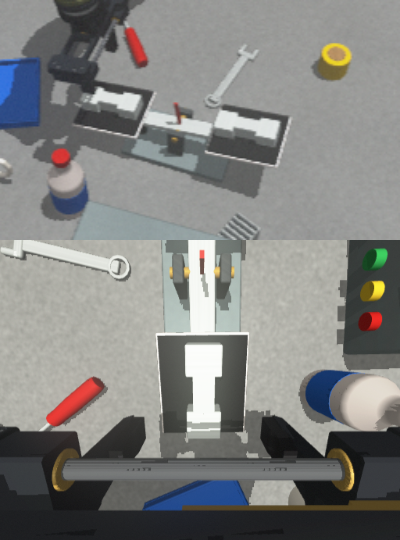

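Run:
```python
from h import *
d=json.load(open("w3.json"));K,R,t=(np.array(d[k]) for k in("mtx","R","t"))
o=np.array([.571,-.101,.0697]);n=np.array([0,-np.sin(.14),np.cos(.14)]);c=-R.T@t
def pl(u,v,h):
    ray=R.T@np.linalg.solve(K,[u*1.28,(v-240)*1.28,1]);p0=o+n*h;p=c+ray*((p0-c)@n)/(ray@n);return np.round(p,3)
print("spec",pl(204,345,.028),pl(204,437,.028),pl(185,360,.028),pl(222,360,.028));print("pan",pl(202,334,0),pl(204,432,0),pl(159,380,0),pl(246,380,0))
rel([.571,-.103,.084])
```

```text
spec [ 0.577 -0.053  0.105] [ 0.573 -0.158  0.09 ] [ 0.556 -0.068  0.103] [ 0.595 -0.069  0.102]
pan [ 0.575 -0.039  0.078] [ 0.573 -0.162  0.061] [ 0.521 -0.091  0.071] [ 0.627 -0.095  0.071]
[-0.0008, -0.002, 0.0989] tool x yaw -0.041 t 15.3 q7 0.21
```

The right pan went down and stayed down for over 2 s after release. The pointer leans to its side and the pan corner is about 14 px below level in the scene view, and this agrees with the wrist force. Both specimens are centred on their pans, so I'll regrasp the right one.

```bash
python3 -m pendant '[[[0,0,0],[0,0,0.04],1],[[0,0,0],[0,0,0.075],1],[[0,0,0],[0,0,0.092],1],[[0,0,0],[0,0,0.1],1],[[0,0,0],[0,0,0.1],1]]'; python3 -m pendant '[[[0,0,0],[0,0,0],0],[[0,0,0],[0,0,0],0],[[0,0,0],[0,0,0],0],[[0,0,0],[0,0,0],0],[[0,0,0],[0,0,0],0],[[0,0,0],[0,0,0],0],[[0,0,0],[0,0,0],0],[[0,0,0],[0,0,0],0],[[0,0,0],[0,0,0],0],[[0,0,0],[0,0,0],0]]' 40;  python3 -m pendant '[[[0,0,0],[0,0,-0.004],0],[[0,0,0],[0,0,-0.009],0],[[0,0,0],[0,0,-0.015],0],[[0,0,0],[0,0,-0.022],0],[[0,0,0],[0,0,-0.03],0],[[0,0,0],[0,0,-0.04],0],[[0,0,0],[0,0,-0.055],0],[[0,0,0],[0,0,-0.075],0],[[0,0,0],[0,0,-0.1],0],[[0,0,0],[0,0,-0.13],0]]'; python3 -c "
from h import *
d=json.load(open('top.json'));rel([.569,-.347,.2],-1.165);rel([.569,-.347,.2],-1.165+np.pi/2)"
```

```text
clock: 15.8
tool_pos: [0.5714, -0.1046, 0.082]
eef_rot: [0.997, -0.02, 0.003, -0.071]
contact_force: [0.2, 0.1, -0.4]
opening: 0.999
clock: 16.8
tool_pos: [0.5719, -0.1048, 0.0827]
eef_rot: [0.997, -0.02, 0.004, -0.071]
contact_force: [1.0, 0.2, 0.1]
opening: 0.272
clock: 17.8
tool_pos: [0.5696, -0.1234, 0.2122]
eef_rot: [0.997, -0.02, 0.003, -0.071]
contact_force: [0.9, 0.1, -3.4]
opening: 0.266
[0.0085, 0.2229, -0.0196] tool x yaw -0.041 rotvec [-0.129, 0.078, 1.122] t 17.8 q7 0.21
[0.0085, 0.2229, -0.0196] tool x yaw -0.041 rotvec [-0.14, -0.034, -0.446] t 17.8 q7 0.21
```

Lifted; the force reads 3.4 N. Now moving over the tray, aligned with its sides.

```bash
python3 -m pendant '[[[-0.14,-0.034,-0.446],[0.0085,0.223,-0.02],0],[[-0.14,-0.034,-0.446],[0.0085,0.223,-0.02],0],[[-0.14,-0.034,-0.446],[0.0085,0.223,-0.02],0],[[-0.14,-0.034,-0.446],[0.0085,0.223,-0.02],0],[[-0.14,-0.034,-0.446],[0.0085,0.223,-0.02],0],[[-0.14,-0.034,-0.446],[0.0085,0.223,-0.02],0],[[-0.14,-0.034,-0.446],[0.0085,0.223,-0.02],0],[[-0.14,-0.034,-0.446],[0.0085,0.223,-0.02],0]]'; python3 -c "
from h import *
rel([.569,-.347,.019],-1.165+np.pi/2)
cv2.imwrite('pics/t5.png',cv2.resize(r.snapshot('top')['image'][100:270,130:430,::-1],None,fx=2,fy=2))"
```

```text
clock: 18.6
tool_pos: [0.5703, -0.3448, 0.1998]
eef_rot: [0.979, 0.203, 0.001, -0.0]
contact_force: [0.7, -0.3, -2.3]
opening: 0.271
[-0.0026, 0.0016, 0.1808] tool x yaw 0.408 rotvec [-0.0, -0.003, 0.002] t 18.6 q7 0.75
```

View pics/t5.png

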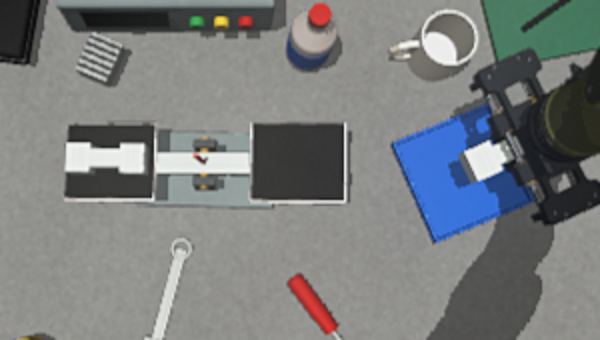

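The top view shows the light specimen on the left pan (cols 65–144, pan 66–155), shifted a little outward, and the heavy one held over the tray. The mug is clear, so I'll set it down.

```bash
python3 -m pendant '[[[0,0,0],[-0.002,0.001,0.05],0],[[0,0,0],[-0.002,0.001,0.1],0],[[0,0,0],[-0.002,0.001,0.14],0],[[0,0,0],[-0.002,0.001,0.165],0],[[0,0,0],[-0.002,0.001,0.175],0],[[0,0,0],[-0.002,0.001,0.179],0],[[0,0,0],[-0.002,0.001,0.181],0],[[0,0,0],[-0.002,0.001,0.181],0]]'; python3 -m pendant '[[[0,0,0],[0,0,0],0.4],[[0,0,0],[0,0,0],0.65],[[0,0,0],[0,0,0],0.65],[[0,0,0],[0,0,0],0.65],[[0,0,0],[0,0,0],0.65],[[0,0,0],[0,0,-0.02],0.65],[[0,0,0],[0,0,-0.07],0.65],[[0,0,0],[0,0,-0.12],0.8],[[0,0,0],[0,0,-0.17],0.8]]';  python3 -m pendant '[[[0,0,0],[0,0.05,-0.03],1],[[0,0,0],[0,0.1,-0.05],1],[[0,0,0],[0,0.15,-0.05],1],[[0,0,0],[0,0.2,-0.05],1],[[0,0,0],[0,0.2,-0.05],1],[[0,0,0],[0,0.2,-0.05],1]]'; python3 -c "
from h import *
cv2.imwrite('pics/t6.png',cv2.resize(r.snapshot('top')['image'][100:270,130:430,::-1],None,fx=2.6,fy=2.6,interpolation=2))"
```

```text
clock: 19.45
tool_pos: [0.57, -0.3491, 0.0201]
eef_rot: [0.979, 0.202, 0.002, 0.001]
contact_force: [0.4, -0.3, -2.9]
opening: 0.269
clock: 20.35
tool_pos: [0.5681, -0.3485, 0.1902]
eef_rot: [0.979, 0.202, 0.001, 0.0]
contact_force: [0.7, -0.9, 0.6]
opening: 0.797
clock: 20.95
tool_pos: [0.6466, -0.5348, 0.2365]
eef_rot: [0.98, 0.2, 0.0, 0.001]
contact_force: [0.6, -0.0, -0.1]
opening: 0.999
```

View pics/t6.png

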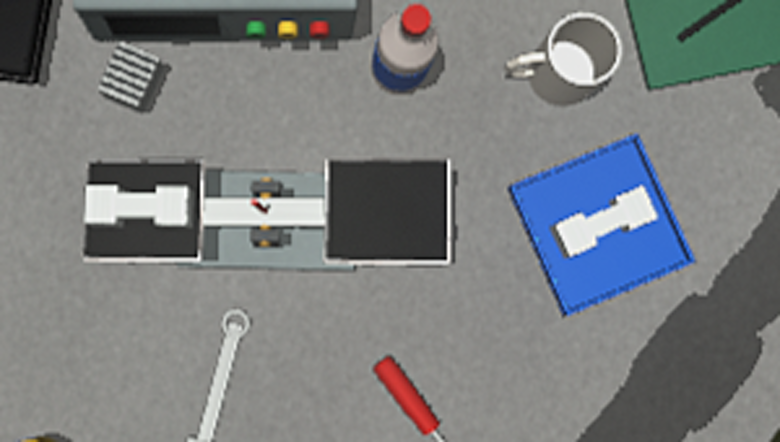

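The heavy specimen lies flat in the tray, centred at about (606,222) with the tray centre at (602,225). The light one is on the left pan, and the bystanders are in place. One numeric check before handing in.

Run:
```python
from h import *
d=json.load(open("top.json"));K,R,t=(np.array(d[k]) for k in("mtx","R","t"));c=-R.T@t
o=np.array([.580,.161,.0697]);n=np.array([0,np.sin(.14),np.cos(.14)])
def pl(u,v,h):
    ray=R.T@np.linalg.solve(K,[130+u/2.6,100+v/2.6,1]);p0=o+n*h;p=c+ray*((p0-c)@n)/(ray@n);return p-n*h
s=(pl(85,205,.028)+pl(188,205,.028))/2;print("spec",s,"len",np.linalg.norm(pl(85,205,.028)-pl(188,205,.028)))
q=(pl(86,210,0)+pl(201,210,0))/2;q2=(pl(143,161,0)+pl(143,260,0))/2;print("pan",q,q2)
print("tray spec",unproj(d,(130+606/2.6,100+222/2.6),.033),"tray",unproj(d,(130+602/2.6,100+225/2.6),.016))
```

```text
spec [0.57874987 0.15868337 0.07002646] len 0.10995750993115523
pan [0.57772378 0.15980435 0.06986849] [0.57747792 0.15987923 0.06985794]
tray spec [ 0.56672982 -0.34778465  0.033     ] tray [ 0.56566179 -0.34870426  0.016     ]
```

Both specimens are within 2 mm of their target centres, and the arm is clear. Handing in.

```bash
python3 -c "
from plant import r
print(r.finish_job(), r.get_state()['clock'])"
```

```text
the job is handed in; nothing more can be done
the job is handed in; nothing more can be done
```

The solid specimen is lying flat in the blue tray and the hollow one is on the middle of the left pan; I handed the job in at about 21 s of the 72 s allowed.

- **Weighing:** I set one specimen on each pan and let go of both. The right side was down when I looked about 2.5 s after release. The wrist force agreed: about 3 N while lifting the right specimen, against about 1.4 N for the left.
- **Tray:** I picked up the right specimen and set it down in the tray. The last top view puts it within about 2 mm of the tray's centre.
- **Left pan:** The lighter specimen measured about 2 mm from the pan's centre. One picture taken during the transfer suggested it had slid outward by 6–9 mm. The measurement afterwards showed that this was only the viewing angle.
- **Bystanders:** All those in the last top view were in place. The tape roll and the screwdriver's tip were mostly outside that view, but the arm did not go near them.

No check failed. I did not measure how hard the specimen presses on the tray, and the hand-in reports no verdict.

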